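# Nudge the gearbox plate onto its locating pins

## Robot

A 6-joint arm with a two-finger parallel gripper is mounted at the origin on the work surface. World frame = base frame: x ahead of the robot, y to its left, z up, the work surface at z = 0. Lengths are in m, angles in rad, forces in N, time in s.
With the tool pointing down it reaches from about 0.275 to 0.775 m from the base axis. Payload 14.6 kg.
Tool frame: the origin (TCP) lies on the centre line of the jaws, within the pads' length; the fingertips stand 22 mm ahead of it and the grasp point (between the pads) lies 3 mm ahead of it; z points along the fingers, y is the line along which they close (so a half turn about z gives the same grasp; the last joint's range is limited). The gripper opens to 85 mm and grips with 20 to 120 N. Pads are 22 mm wide; open, the fingers measure 114 mm over their backs; the gripper's body (76 mm by 85 mm) begins 54 mm behind the grasp point. The pads swing forward as they close: fully open they stand 13 mm farther back than shut.
Start: joints at [-1.479, 0.263, -0.048, 1.259, 0, 1.415], TCP at [0.128, -0.509, 0.227] pointing down, gripper open.
Joint ranges: [-2.65, 2.65], [-0.89, 1.7], [-1.18, 1.37], [-2.13, 2.11], [-1.35, 1.29], [-3.14, 3.14]. Speed limits (rad/s): [1.89, 1.89, 2.57, 2.79, 3.14, 3.14].

## Interface

Orientations are given as a rotation vector (axis times angle).
In Python, from rig import * gives the robot as it stands.
- The arm moves only by the tool apply_moves, never from a script. Its argument "moves" is a list of rows, each a list of 4 numbers: the shift along the tool's x, y, z each as a share of 0.025 m, from -1 to 1, then the turn about the tool's z as a share of 0.08 rad, from -1 to 1. In form: [[dx, dy, dz, yaw], ...]. A call has 1 to 20 rows; each row shifts and turns the commanded pose from where the row before left it, along the tool's axes as they then stand; what a row does not reach is not made up. A row lasts 1/10 s, in which the tool goes at most 50 mm and 8.59 degrees, less where a joint would pass 70% of its speed; a pose out of reach is approached as far as the arm can. A call with a number of a shift or a turn outside -1 to 1 is refused whole. A call with a gripper value outside its range is refused whole. "fingers" is the closure, from 0 (fully open) to 1 (shut), set as the call begins (left out, the last holds). The fingers move at their own pace and stop on an object; the grip force is fixed at half the most. Time passes only in rows, so rows that do not move let the fingers close. It gives the time, the measured TCP pose, the force, the opening and the grip force at its end, in the units of the state.
- sense(): the state, without advancing time (a new reading comes with each control period).
- grab_frame(name): name is "side" or "top" or "wrist"; returns a dict with "pixels" (384x512x3 uint8, blue, green, red), "range_z" (384x512 float32, m along the optical axis (not along the pixel's ray), 0 where there is no reading), "fx", "fy", "cx", "cy" (pixels), "k1" (the pictures are not rectified: a ray, as slopes to the right and down, at radius r is drawn at 1 + k1 r^2 times it, then the intrinsics apply), "R" (3x3) and "t" (3): a world point X has camera coordinates R X + t; the wrist camera has in their place "hand_eye" (4x4, takes a point from camera to tool coordinates, whose origin is the TCP and whose axes are the flange's). Camera axes: x right, y down, z forward; pixel columns grow to the right and rows downward; lengths in m; the calibration is good to about 2 mm. A picture is of the moment at which its call begins: read the wrist's pose just before it.
- close_job(): hands the job in; it is judged then, once.
The state is a dict: "t": time; "qpos": joint angles; "qd": joint speeds; "joint_torque": joint torques, N m; "tool_pos": TCP position; "orientation": TCP orientation; "force": force on the tool from outside, world axes, zero at the start; "ft_torque": the same for the moment, N m; "gripper_width": finger opening in m; "grasp_force": force on a finger pad.
Only numpy, scipy, OpenCV 4.12 (cv2) and the standard library are available. Lean on these libraries where they do the work, as an engineer would, in place of code of your own. Each camera call takes 0.05 s, during which the arm holds its last target. There are 200 camera calls.

## Task

The aluminium gearbox plate is lying crooked on the tips of the assembly fixture's two locating pins. Push it sideways until its round hole and its slotted hole drop over the pins and it lies flat on the fixture's grey block, then take the hand away. Only push it: do not lift it off the fixture, and leave the other things on the bench where they are.

Things in the scene. Friction and masses are not known exactly. Their poses are not given: they have to be found in the camera images.
- fixture: Fixture fixed to the bench: a dark steel base 210 (x) x 270 (y) x 10 mm with a 5 mm high screw head near each corner, and on it a grey block whose flat top (the bed) is 45 mm above the bench and spans x -55 to +50, y -75 to +75 mm. Two pins stand on the bed. Origin: centre of the base's underside, on the bench; +x points away from the robot, +y to its left, within about 0.35 rad.
- pin_left (a point): Foot of the steel pin at x +20, y +45 mm of the fixture, on the pin's axis at bed height. The pin is 10 mm in diameter for its lowest 3 mm, then a half-round nose (radius 5 mm) with its top 8 mm above the bed.
- pin_right (a point): Foot of the other, equal pin, at x +20, y -45 mm of the fixture, on its axis at bed height.
- plate: Loose aluminium plate 130 (x) x 170 (y) x 6 mm, about 0.36 kg; origin: centre of its underside, z up. Home, it lies flat, its origin above the fixture's and axes alike; its -x, +y and -y edges then stand out 10 mm past the block, so fingers beside the block can push them. 2 to 5 N slide it. Besides two pin holes it has a 24 mm square window at x -22, y 0 that fits nothing here.
- hole_round (a point): Centre of the plate's round hole (13 mm diameter, at x +20, y +45 mm of the plate), at the underside; goes over pin_left. At the start the plate lies 10 to 28 mm too far to the fixture's -x side, up to 32 mm off to either y side and up to 0.15 rad askew.
- hole_slot (a point): Centre of the plate's slot (13 mm in x, 19 mm in y, at x +20, y -45 mm of the plate), at the underside; goes over pin_right. At the start the plate's far part rests on the pin tips and its near part on the bed, so it slopes about 0.1 rad down towards the robot.
- tube: Bystander: yellow 3D-printed tube standing upright, 42 mm outside diameter, 75 mm high; origin at the centre of its foot. Leave it alone.
- mouse: Bystander: black computer mouse 105 x 60 x 30 mm; origin at the centre of its underside. Leave it alone.
- screwdriver: Bystander: a screwdriver lying on the bench along its x axis. Leave it alone.
- phone: Bystander: black phone 150 x 72 x 9 mm lying flat; origin at the centre of its underside. Leave it alone.

How it is judged:
At the end, for the whole second after the job is handed in: Both holes are over their pins (round hole within 4 mm of its pin's axis, slot within 6 mm), the plate's underside at both holes is less than 2 mm above the bed, the plate is level within 0.03 rad and at rest (horizontal distance between hole_round and pin_left below 0.004 m and horizontal distance between hole_slot and pin_right below 0.006 m and z of each of hole_round, hole_slot in the frame of fixture below 0.047 m and angle between plate's own z axis and vertical below 0.03 rad and linear speed of plate below 0.02 m/s); the robot touches nothing.
It fails at once if the plate is lifted off the fixture (its centre more than 15 mm above the bed) (height (world z) of plate above 0.06 m).
It fails at once if the plate is tipped up or knocked off the fixture (angle between plate's own z axis and vertical above 0.3 rad or height (world z) of plate below 0.035 m).
It fails at once if a bystander is shifted by more than 20 mm (distance of any of tube, mouse, screwdriver, phone from where it was at the start of the episode above 0.02 m).
It also fails if it takes over 72 s, if anything falls off the work surface, if the arm or the gripper's body presses on something with over 40 N, if the wrist force passes 120 N, or if a joint passes its speed limit or range.

## Working session

There is one attempt and no reset: what is moved stays moved. The work goes in short steps, Python scripts to look and compute and a tool call to move; the robot and the scene stay as the last step left them, time stands still between calls to the robot, and variables do not carry over. Pictures are saved under pics/ and viewed, at most 10 in all, crops included, and the job is handed in when it is done.

Besides the shell and the picture viewer there is one more tool, called after "Call:" as name([rows], argument=value, ...), one row to a line, values as JSON. apply_moves: Moves the arm, as the interface text tells. Its arguments: {"type":"object","properties":{"moves":{"type":"array"},"fingers":{"type":"number"}},"required":["moves"]}

```bash
mkdir -p pics
cat > h.py <<'E'
from rig import *
import numpy as np, cv2
def K(f): return np.array([[f['fx'],0,f['cx']],[0,f['fy'],f['cy']],[0,0,1.]])
def undist(f,px):
    s=(np.atleast_2d(px).astype(float)-[f['cx'],f['cy']])/[f['fx'],f['fy']]
    u=s.copy()
    for _ in range(20): u=s/(1+f['k1']*(u**2).sum(1,keepdims=True))
    return u
def onplane(f,px,z):
    u=undist(f,px); R=np.array(f['R']);t=np.array(f['t'])
    d=np.c_[u,np.ones(len(u))]@R; c=-R.T@t
    return c+d*((z-c[2])/d[:,2])[:,None]
def cloud(f):
    h,w=f['range_z'].shape; v,u=np.mgrid[:h,:w]
    uu=undist(f,np.c_[u.ravel(),v.ravel()]); z=f['range_z'].ravel()[:,None]
    P=(np.c_[uu,np.ones(len(uu))]*z-np.array(f['t']))@np.array(f['R'])
    P[z[:,0]==0]=np.nan
    return P.reshape(h,w,3)
E
python3 - <<'E'
from h import *
s=sense();print(s['t'],s['tool_pos'],s['orientation'])
for n in ('top','side'):
    f=grab_frame(n); cv2.imwrite(f'pics/{n}0.png',f['pixels']); np.save(f'{n}0.npy',f,allow_pickle=True)
    print(n,f['fx'],f['cx'],f['cy'],f['k1'],-np.array(f['R']).T@np.array(f['t']),np.array(f['R'])[2])
E
```

```text
0.0 [ 0.12822693 -0.50879296  0.22621093] [-3.11660122e+00 -3.86596942e-01 -5.32153179e-05]
top 449.727901433927 258.8730806274294 195.70678023541748 -0.002631080994796067 [2.06246204e-01 6.75531095e-04 1.57392915e+00] [ 1.98040087e-01  3.11075362e-04 -9.80193872e-01]
side 420.43511370787655 255.53391786122674 190.83453965722973 -0.12184411732834959 [0.0501167  1.03273464 0.86380138] [ 0.32923632 -0.74650493 -0.57821608]
```

View pics/top0.png

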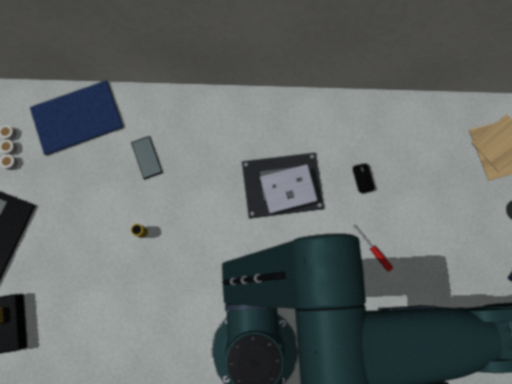

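View pics/side0.png

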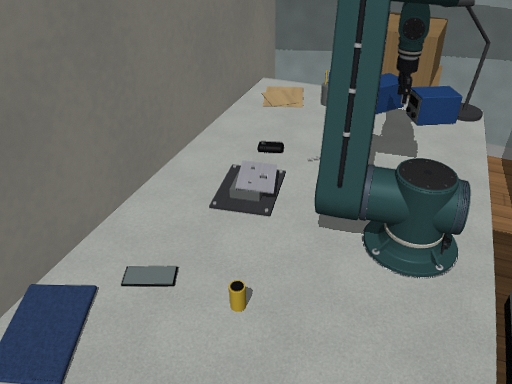

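The top view shows the fixture base (about (243,160)–(324,207)) with the light plate on it. The phone is at (147,158), the tube at (138,230), the mouse at (364,178) and the screwdriver at (375,248). The side view shows the same layout. Next I'll measure the fixture and plate coarsely.

```bash
cat > m1.py <<'E'
from h import *
f=np.load('top0.npy',allow_pickle=True).item(); im=f['pixels'].astype(int)
roi=np.zeros(im.shape[:2],bool); roi[145:225,235:335]=1
g=im.mean(2); P=cloud(f)
dark=roi&(g<90)
pts=np.argwhere(roi&(g<75))[:,::-1]
hull=cv2.convexHull(pts.astype(np.int32)); 
W=onplane(f,hull[:,0],0.01)[:,:2]
r=cv2.minAreaRect((W*1000).astype(np.float32)); print('base',r); bx=cv2.boxPoints(r);print(bx)
# plate: bright pixels with height >.035
m=roi&(P[...,2]>.035)&(g>100)
n,l,st,c=cv2.connectedComponentsWithStats(m.astype(np.uint8)); k=1+st[1:,4].argmax()
q=np.argwhere(l==k)[:,::-1]
W=onplane(f,cv2.convexHull(q.astype(np.int32))[:,0],0.053)[:,:2]
r=cv2.minAreaRect((W*1000).astype(np.float32)); print('plate',r,cv2.boxPoints(r))
A=P[l==k]; A=A[~np.isnan(A[:,0])]; C=np.linalg.lstsq(np.c_[A[:,:2],np.ones(len(A))],A[:,2],rcond=None)[0]; print('plane',C,A.mean(0))
E
python3 m1.py
```

```text
base ((565.0331420898438, -81.72918701171875), (206.44677734375, 267.0301513671875), 8.743966102600098)
[[ 442.7126     34.542168]
 [ 483.30634  -229.38443 ]
 [ 687.3537   -198.00055 ]
 [ 646.75995    65.926056]]
plate ((544.0865478515625, -98.02975463867188), (133.212158203125, 170.67137145996094), 16.06576919555664) [[ 456.46594   -34.459496]
 [ 503.69763  -198.46523 ]
 [ 631.70715  -161.6     ]
 [ 584.47546     2.405716]]
plane [0.09850461 0.01759351 0.00153984] [ 0.5439361  -0.09748576  0.05340494]
```

Call:
apply_moves([
  [0,0,-0.5,0.6],
  [0,0,-0.5,0.6],
  [0.9,-0.9,-0.2,0],
  [0.9,-0.9,-0.2,0],
  [0.9,-0.9,-0.2,0],
  [0.9,-0.9,-0.2,0],
  [0.9,-0.9,-0.2,0],
  [0.9,-0.9,-0.2,0],
  [0.9,-0.9,-0.2,0],
  [0.9,-0.9,-0.2,0],
  [0.9,-0.9,-0.2,0],
  [0.9,-0.9,-0.2,0],
  [0.9,-0.9,-0.2,0],
  [0.9,-0.9,-0.2,0],
  [0.9,-0.9,-0.2,0],
  [0.9,-0.9,0,0],
  [0,0,0,0],
])

```text
t: 1.8
tool_pos: [0.3936, -0.148, 0.3165]
orientation: [-3.132, -0.242, -0.0]
force: [0.2, -0.8, 0.3]
gripper_width: 0.0854
grasp_force: 0.0
```

```bash
cat >> h.py <<'E'
from scipy.spatial.transform import Rotation as Ro
def wrist(name=None):
    s=sense(); f=grab_frame('wrist'); T=np.eye(4); T[:3,:3]=Ro.from_rotvec(s['orientation']).as_matrix(); T[:3,3]=s['tool_pos']
    M=T@np.array(f['hand_eye']); f['R']=M[:3,:3].T; f['t']=-f['R']@M[:3,3]
    if name: cv2.imwrite(f'pics/{name}.png',f['pixels']); np.save(name+'.npy',f,allow_pickle=True)
    return s,f
E
python3 -c "
from h import *
s,f=wrist('w1');print(s['t'],s['tool_pos'],s['orientation'],np.array(f['hand_eye']).round(3),f['fx'],f['k1'])"
```

```text
1.8 [ 0.39361191 -0.14804171  0.31654911] [-3.13160611e+00 -2.41796844e-01 -1.88028942e-04] [[-0.    -0.962 -0.274  0.069]
 [ 1.     0.    -0.001  0.   ]
 [ 0.001 -0.274  0.962 -0.148]
 [ 0.     0.     0.     1.   ]] 303.1294788520912 -0.022812497767368684
```

View pics/w1.png

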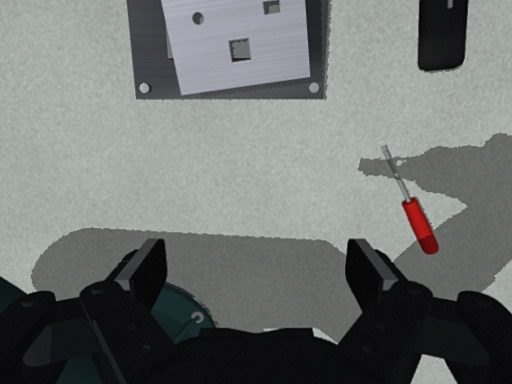

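The wrist view shows the near part of the plate and base at the top of the image, with the base's near corners at (137,100) and (325,100). I'll move forward about 0.13 m to see all of it.

Call:
apply_moves([
  [0.9,-0.1,0,0],
  [0.9,-0.1,0,0],
  [0.9,-0.1,0,0],
  [0.9,-0.1,0,0],
  [0.9,-0.1,0,0],
  [0.9,-0.1,0,0],
  [0,0,0,0],
  [0,0,0,0],
])

```text
t: 2.65
tool_pos: [0.5232, -0.1159, 0.3162]
orientation: [-3.132, -0.236, 0.002]
force: [0.2, 0.2, -0.3]
gripper_width: 0.0853
grasp_force: 0.0
```

```bash
python3 -c "
from h import *
s,f=wrist('w2');print(s['t'],s['tool_pos'],s['orientation'])"
```

```text
2.65 [ 0.52319134 -0.11589202  0.31621139] [-3.13243977e+00 -2.36227890e-01  1.73776862e-03]
```

View pics/w2.png

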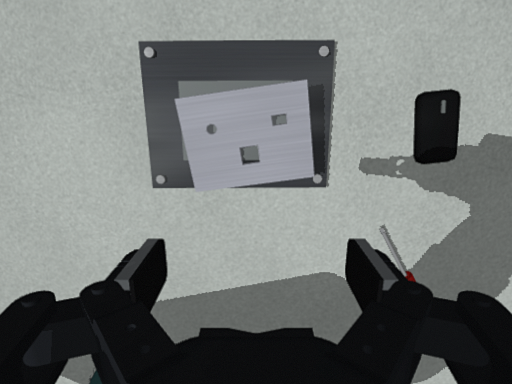

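The whole fixture is in view: screw heads near (149,52), (324,51), (160,180) and (317,180), the round hole at (211,129), the slot at (279,119) and the window at (250,154).

```bash
cat > meas.py <<'E'
from h import *
def rect(W):
    c,(a,b),th=cv2.minAreaRect((W*1000).astype(np.float32)); 
    if a>b: a,b=b,a; th-=90
    th=(th+45)%180-45
    if th>90: th-=180
    return np.array(c),(a,b),np.radians(th)
def meas(f,roi,tb=110,tp=150,dbg=None):
    g=cv2.cvtColor(f['pixels'],cv2.COLOR_BGR2GRAY); P=cloud(f)
    x0,y0,x1,y1=roi; R=np.zeros(g.shape,bool); R[y0:y1,x0:x1]=1
    def big(m):
        n,l,st,c=cv2.connectedComponentsWithStats(m.astype(np.uint8)); return l==1+st[1:,4].argmax()
    mb=big(R&(g<tb)); mp=big(R&(g>tp)&(P[...,2]>.03))
    if dbg: cv2.imwrite(f'pics/{dbg}.png',np.hstack([mb,mp]).astype(np.uint8)[::1,::1]*255)
    hull=lambda m:cv2.convexHull(np.argwhere(m)[:,::-1].astype(np.int32))[:,0]
    fx=rect(onplane(f,hull(mb),.01)[:,:2])
    A=P[cv2.erode(mp.astype(np.uint8),np.ones((5,5)))>0]; C=np.linalg.lstsq(np.c_[A[:,:2],np.ones(len(A))],A[:,2],rcond=None)[0]
    # rays onto plate-top plane
    def onpl(px):
        q=onplane(f,px,.05)
        for _ in range(5): q=np.array([onplane(f,[p],C[:2]@w[:2]+C[2])[0] for p,w in zip(px,q)])
        return q
    pl=rect(onpl(hull(mp))[:,:2])
    print('base',fx); print('plate',pl,'slope',C[:2].round(3),'z',A.mean(0).round(4))
    # holes
    inner=cv2.drawContours(np.zeros(g.shape,np.uint8),[hull(mp)],-1,1,-1); inner=cv2.erode(inner,np.ones((7,7)))
    n,l,st,c=cv2.connectedComponentsWithStats(((inner>0)&~mp).astype(np.uint8))
    for k in range(1,n):
        if st[k,4]>30:
            w=onpl([c[k]])[0]; print('hole',st[k,4],c[k].round(1),(w*1000).round(1))
    d=pl[0]-fx[0]; a=fx[2]; print('plate in fixture: x %.1f y %.1f yaw %.3f'%(np.cos(a)*d[0]+np.sin(a)*d[1],-np.sin(a)*d[0]+np.cos(a)*d[1],pl[2]-a))
    return fx,pl
E
python3 - <<'E'
from meas import *
f=np.load('w2.npy',allow_pickle=True).item()
g=cv2.cvtColor(f['pixels'],cv2.COLOR_BGR2GRAY)
print(g[140,170],g[88,210],g[60,230],g[135,230],g[100,290],g[30,230])
print(cloud(f)[[60,135,88,30],[230,230,210,230]])
meas(f,(120,25,345,205))
E
```

```text
83 115 62 157 156 176
[[ 0.64369686 -0.06113115  0.01073956]
 [ 0.54599871 -0.07745475  0.05528836]
 [ 0.6016872  -0.04321909  0.04732762]
 [ 0.68337346 -0.05521283  0.0015015 ]]
base (array([567.31109619, -83.8249054 ]), (209.45480346679688, 274.3545227050781), np.float64(0.15182491624314068))
plate (array([ 543.64733887, -100.49014282]), (128.0540313720703, 169.50978088378906), np.float64(0.28769956150655157)) slope [0.107 0.018] z [ 0.5488 -0.1006  0.0552]
hole 202 [278.8 119.2] [ 576.2 -138.2   57.5]
hole 108 [211.1 128.7] [550.6 -51.8  56.3]
hole 369 [249.4 154.5] [ 523.5 -106.9   52.4]
plate in fixture: x -25.9 y -12.9 yaw 0.136
```

Run:
```python
from h import *
f=np.load('w2.npy',allow_pickle=True).item()
f['R']=np.eye(3); f['t']=np.zeros(3); H=np.array(f['hand_eye'])
P=cloud(f); 
Q=P@H[:3,:3].T+H[:3,3]
for sl in ((slice(232,305),slice(120,172)),(slice(232,305),slice(340,395))):
    q=Q[sl].reshape(-1,3); q=q[(q[:,2]<.06)&(q[:,2]>-.1)]
    t=q[q[:,2]>q[:,2].max()-.012]
    print('tip z',np.percentile(q[:,2],[50,95,99,100]).round(4),'x',t[:,0].min().round(4),t[:,0].max().round(4),'y',t[:,1].min().round(4),t[:,1].max().round(4))
```

```text
tip z [-0.0415 -0.0233 -0.0198 -0.0178] x -0.0121 0.0109 y -0.0562 -0.0419
tip z [-0.042  -0.0232 -0.0196 -0.0179] x -0.0118 0.011 y 0.0421 0.0563
```

Call:
apply_moves([
  [-0.5,-0.2,0,0],
  [-0.5,-0.2,0,0],
  [-0.5,-0.2,0,0],
  [-0.5,-0.2,0,0],
  [-0.5,-0.2,0,0],
  [-0.6,0,0,0],
  [0,0,0,0],
  [0,0,0,0],
])

```text
t: 3.5
tool_pos: [0.4429, -0.1025, 0.317]
orientation: [3.132, 0.235, 0.001]
force: [0.4, 0.3, -0.6]
gripper_width: 0.0855
grasp_force: 0.0
```

Call:
apply_moves([
  [0,0,0.9,0],
  [0,0,0.9,0],
  [0,0,0.9,0],
  [0,0,0.9,0],
  [0,0,0.9,0],
  [0,0,0.9,0],
  [0,0,0.9,0],
  [0,0,0.9,0],
  [0,0,0.9,0],
  [0,0,0.9,0],
  [0,0,0.9,0],
  [0,0,0.3,0],
  [0,0,0,0],
  [0,0,0,0],
])

```text
t: 4.9
tool_pos: [0.4437, -0.1024, 0.0624]
orientation: [3.132, 0.237, 0.001]
force: [1.0, -0.3, 0.1]
gripper_width: 0.0853
grasp_force: 0.0
```

Run:
```python
from h import *
s=sense(); f=grab_frame('side'); P=cloud(f)
T=Ro.from_rotvec(s['orientation']).as_matrix(); Q=(P-s['tool_pos'])@T
m=(abs(Q[...,0])<.02)&(abs(Q[...,1])<.07)&(Q[...,2]<.05)&(Q[...,2]>-.1)&(P[...,2]>.016)
print(s['tool_pos'],m.sum(),np.sort(P[m][:,2])[:8].round(4))
q=Q[m]; 
for a,b in((-.07,-.03),(.03,.07)):
    k=q[(q[:,1]>a)&(q[:,1]<b)]; print(len(k),np.percentile(k[:,2],[90,98,100]) if len(k) else '')
v,u=np.where(m); print(u.min(),u.max(),v.min(),v.max())
c=f['pixels'][100:240,200:330]; cv2.imwrite('pics/side1.png',cv2.resize(c,None,fx=4,fy=4,interpolation=cv2.INTER_CUBIC))
```

```text
[ 0.443744   -0.10238611  0.06236312] 159 [0.0822 0.0829 0.0838 0.0841 0.0844 0.0851 0.0862 0.0863]
116 [-0.02961973 -0.02262817 -0.019834  ]
31 [-0.02385584 -0.02103462 -0.02048322]
277 292 151 182
```

View pics/side1.png

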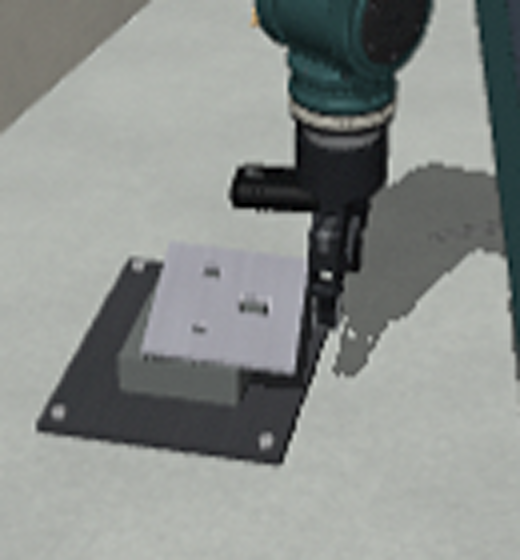

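Both cameras put the open fingertips about 20 mm behind the TCP, but the data sheet implies 9 mm ahead. I'll check this gently at a height where only the data sheet value would touch the plate.

Call:
apply_moves([
  [0,0,0.3,0],
  [0,0,0.4,0],
  [0.2,0,0,0],
  [0.2,0,0,0],
  [0.2,0,0,0],
  [0.2,0,0,0],
  [0.2,0,0,0],
  [0,0,0,0],
  [0,0,0,0],
])

```text
t: 5.85
tool_pos: [0.4679, -0.0983, 0.0442]
orientation: [-3.133, -0.237, 0.0]
force: [-0.4, 0.4, 0.1]
gripper_width: 0.0854
grasp_force: 0.0
```

Run:
```python
from meas import *
s=sense(); f=grab_frame('side'); P=cloud(f)
T=Ro.from_rotvec(s['orientation']).as_matrix(); Q=(P-s['tool_pos'])@T
v,u=np.mgrid[:384,:512]
m=(abs(Q[...,0])<.02)&(Q[...,1]>-.06)&(Q[...,1]<-.035)&(Q[...,2]>-.1)&(f['pixels'].max(2)<60)
k=Q[m]; print(s['force'],len(k),np.sort(k[:,2])[-6:].round(3))
s,f=wrist('w3'); meas(f,(100,0,380,215))
```

```text
[-0.44991715  0.4000051   0.0685993 ] 78 [0.034 0.034 0.034 0.034 0.034 0.04 ]
base (array([ 519.1739502 , -112.60202026]), (31.51850128173828, 31.834182739257812), np.float64(0.2812443586298221))
plate (array([535.96405029, -80.03713989]), (76.6529541015625, 123.47974395751953), np.float64(0.14958960862693949)) slope [0.105 0.017] z [ 0.5451 -0.0674  0.0556]
hole 2144 [345.5  27.9] [ 570.6 -119.5   57.4]
hole 1091 [175.5  54.7] [550.3 -52.2  56.4]
hole 53 [367.   83.2] [ 551.5 -134.    55.2]
hole 142 [365.2  91.7] [ 548.  -134.3   54.8]
hole 4044 [277.7 134.9] [ 523.8 -100.    52.8]
hole 237 [137.7 171.6] [496.6 -37.   51.1]
plate in fixture: x 25.2 y 26.6 yaw -0.132
```

View pics/w3.png

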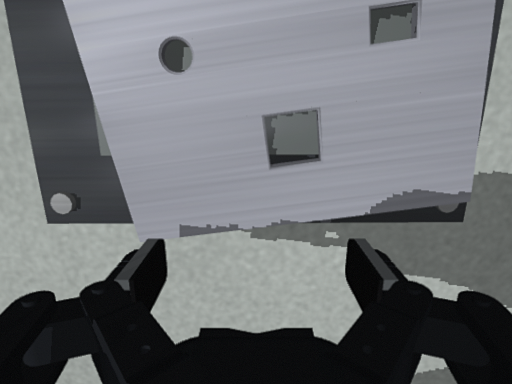

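The wrist view shows the plate's near edge at about (155,236), right beside the left finger's front at (155,240). I'll work out the actual gap.

Run:
```python
from h import *
f=np.load('w3.npy',allow_pickle=True).item(); s=sense()
T=Ro.from_rotvec(s['orientation']).as_matrix()
W=onplane(f,[[155,236],[210,232],[300,222],[350,217]],.047); print(((W-s['tool_pos'])@T).round(4))
W=onplane(f,[[62,203],[450,208]],.014); print(((W-s['tool_pos'])@T).round(4),W.round(4))
```

```text
[[ 0.0024 -0.0526 -0.0028]
 [ 0.0048 -0.0237 -0.0028]
 [ 0.0103  0.0228 -0.0028]
 [ 0.0131  0.0483 -0.0028]]
[[ 0.0096 -0.1211  0.0302]
 [ 0.0063  0.1219  0.0302]] [[ 0.459   0.0228  0.014 ]
 [ 0.4923 -0.218   0.014 ]]
```

The plate edge overlaps the finger by about 8 mm with no force, so the tips really are about 20 mm behind the TCP. I'll back off, go lower and start the two-finger squaring push.

Call:
apply_moves([
  [-0.8,0,0,0],
  [0,0,0,0],
  [0,0,0.6,0],
  [0,0,0.7,0],
  [0,0,0,0],
  [0.2,0,0,0],
  [0.2,0,0,0],
  [0.2,0,0,0],
  [0.1,0,0,0],
  [0.1,0,0,0],
  [0,0,0,0],
])

```text
t: 7.05
tool_pos: [0.4681, -0.0983, 0.0118]
orientation: [-3.133, -0.237, 0.0]
force: [-2.2, -0.5, 1.0]
gripper_width: 0.0856
grasp_force: 1.0
```

Contact force is about 2 N, as expected. I'll continue to about 12 mm short of home.

Call:
apply_moves([
  [0.1,0,0,0],
  [0.1,0,0,0],
  [0.1,0,0,0],
  [0.1,0,0,0],
  [0.08,0,0,0],
  [0,0,0,0],
])

```text
t: 7.65
tool_pos: [0.4792, -0.0967, 0.0117]
orientation: [3.132, 0.236, -0.002]
force: [-6.9, -1.3, 4.5]
gripper_width: 0.0857
grasp_force: 3.5
```

```bash
cat > edges.py <<'E'
# fit plate edges/holes from a close wrist view: prints hole positions in fixture frame
from meas import *
FX=np.array([.567,-.083]); FA=.152
def tofix(W): 
    d=np.atleast_2d(W)[:,:2]-FX; c,s=np.cos(FA),np.sin(FA); return np.c_[c*d[:,0]+s*d[:,1],-s*d[:,0]+c*d[:,1]]*1000
E
python3 - <<'E'
from edges import *
f=grab_frame('top'); np.save('top1.npy',f,allow_pickle=True)
meas(f,(235,145,335,225),75,110)
s,f=wrist('w4'); print(tofix(s['tool_pos']),s['force'])
E
```

```text
base (array([551.00018311, -84.95283508]), (255.12303161621094, 287.6230773925781), np.float64(0.02890250500705976))
plate (array([580.06829834, -23.68076134]), (37.21579360961914, 76.19871520996094), np.float64(1.2522345898379073)) slope [ 0.011 -0.032] z [ 0.5851 -0.0279  0.059 ]
plate in fixture: x 30.8 y 60.4 yaw 1.223
[[-88.86941662  -0.25728095]] [-7.71844706 -0.50911231  5.25942406]
```

View pics/w4.png

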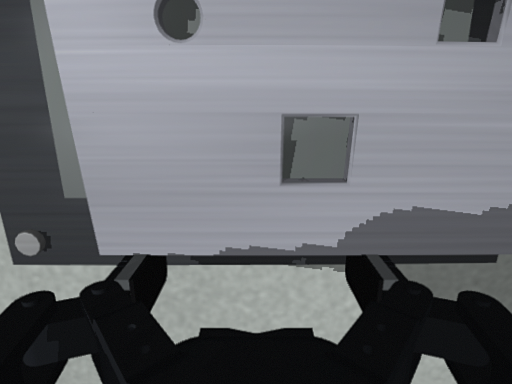

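The plate is now square to the fixture, with its near edge along row 255, the round hole at (178,15) and the window at (319,149). Next I'll compute its y offset.

Run:
```python
from edges import *
f=np.load('w4.npy',allow_pickle=True).item(); P=cloud(f)
g=cv2.cvtColor(f['pixels'],cv2.COLOR_BGR2GRAY)
A=P[60:190,120:260].reshape(-1,3); C=np.linalg.lstsq(np.c_[A[:,:2],np.ones(len(A))],A[:,2],rcond=None)[0]; print('plane',C)
def onpl(px):
    z=.05
    for _ in range(6): w=onplane(f,[px],z)[0]; z=C[:2]@w[:2]+C[2]
    return w
for n,px in dict(winTL=(282,115),winTR=(357,115),winBR=(348,184),winBL=(281,184),hole=(178,15),edgeL1=(42,0),edgeL2=(70,125),edgeL3=(98,250),near1=(110,254),near2=(160,254),screwL=(28,242)).items():
    w=onpl(px) if n[:5]!='screw' else onplane(f,[px],.014)[0]; print(n,w.round(4),tofix(w).round(1))
```

```text
** On entry to DLASCL parameter number  4 had an illegal value
 ** On entry to DLASCL parameter number  4 had an illegal valueTraceback (most recent call last):
  File "<stdin>", line 4, in <module>
    x, resids, rank, s = _umath_linalg.lstsq(a, b, rcond,
                         ~~~~~~~~~~~~~~~~~~~^^^^^^^^^^^^^
                                             signature=signature)
                                             ^^^^^^^^^^^^^^^^^^^^
    raise LinAlgError("SVD did not converge in Linear Least Squares")
numpy.linalg.LinAlgError: SVD did not converge in Linear Least Squares
```

```bash
cat >> edges.py <<'E'
def plane_pts(f,reg,pts):
    P=cloud(f); r0,r1,c0,c1=reg
    A=P[r0:r1,c0:c1].reshape(-1,3); A=A[~np.isnan(A[:,0])]; C=np.linalg.lstsq(np.c_[A[:,:2],np.ones(len(A))],A[:,2],rcond=None)[0]; print('plane',C,len(A))
    for n,px in pts.items():
        z=.05
        if n[0]=='s': w=onplane(f,[px],.014)[0]
        else:
            for _ in range(6): w=onplane(f,[px],z)[0]; z=C[:2]@w[:2]+C[2]
        print(n,w.round(4),tofix(w).round(1))
E
python3 - <<'E'
from edges import *
f=np.load('w4.npy',allow_pickle=True).item()
plane_pts(f,(60,190,120,260),dict(winTL=(282,115),winTR=(357,115),winBR=(348,184),winBL=(281,184),hole=(178,15),edgeL1=(42,0),edgeL2=(70,125),edgeL3=(98,250),near1=(110,254),near2=(160,254),screwL=(28,242)))
E
```

```text
plane [ 0.10768116  0.01779742 -0.00188862] 18128
winTL [ 0.545  -0.0957  0.0551] [[-23.7  -9.3]]
winTR [ 0.5489 -0.1207  0.0551] [[-23.6 -34.5]]
winBR [ 0.5244 -0.1242  0.0524] [[-48.4 -34.3]]
winBL [ 0.5207 -0.0999  0.0524] [[-48.3  -9.7]]
hole [ 0.5694 -0.0595  0.0584] [[ 5.9 22.9]]
edgeL1 [ 0.5677 -0.0188  0.0589] [[10.4 63.3]]
edgeL2 [ 0.5311 -0.0247  0.0549] [[-26.7  63.1]]
edgeL3 [ 0.4817 -0.0319  0.0494] [[-76.6  63.4]]
near1 [ 0.4805 -0.0367  0.0492] [[-78.5  58.8]]
near2 [ 0.4837 -0.0569  0.0492] [[-78.4  38.4]]
screwL [0.4594 0.0231 0.014 ] [[-90.3 121.2]]
```

Call:
apply_moves([
  [-0.5,0,0,0],
  [-0.5,0,0,0],
  [0,0,-0.8,0],
  [0,0,-1,0],
  [0,0,-1,0],
  [0,0,-1,0],
  [0,0,0,0],
])

```text
t: 8.45
tool_pos: [0.4558, -0.1011, 0.1093]
orientation: [3.131, 0.236, 0.007]
force: [-0.1, 0.3, -1.1]
gripper_width: 0.0852
grasp_force: 0.0
```

Run:
```python
from edges import *
s=sense(); print(np.round(s['qpos'],3),s['tool_pos'],tofix(s['tool_pos']))
f=np.load('w2.npy',allow_pickle=True).item()
g=cv2.cvtColor(f['pixels'],cv2.COLOR_BGR2GRAY)
pts=[]
for u,v in ((149,52),(324,51),(160,180),(317,180)):
    c=g[v-7:v+8,u-7:u+8].astype(float); m=c>125; yy,xx=np.mgrid[-7:8,-7:8]; pts.append((u+xx[m].mean(),v+yy[m].mean()))
W=onplane(f,pts,.015); print(np.round(pts,1),tofix(W).round(1),W.mean(0),tofix(W).mean(0))
t=np.load('top0.npy',allow_pickle=True).item(); w=onplane(t,[[364,178],[355,192],[375,248],[356,226]],.02); print(w.round(3),tofix(w))
```

```text
[-0.393  0.234 -0.426  0.906  0.     2.598] [ 0.45583609 -0.10109053  0.1092968 ] [[-112.62139463   -1.05002434]]
[[148.3  51.7]
 [323.5  50.6]
 [159.8 178.8]
 [315.8 179.2]] [[  89.9  121.7]
 [  90.6 -118.6]
 [ -89.9  121.1]
 [ -90.8 -117.3]] [ 0.56669852 -0.08129496  0.015     ] [-0.03983917  1.73103238]
[[ 0.595 -0.371  0.02 ]
 [ 0.543 -0.338  0.02 ]
 [ 0.348 -0.404  0.02 ]
 [ 0.422 -0.34   0.02 ]] [[ -15.87066299 -288.93503713]
 [ -62.16265973 -248.63622813]
 [-265.51961232 -284.35590876]
 [-182.00709805 -231.96521867]]
```

Call:
apply_moves([
  [0.56,0.8,0,0],
  [0.56,0.8,0,0],
  [0.56,0.8,0,0],
  [0.56,0.8,0,0],
  [0.56,0.8,0,0],
  [0.56,0.8,0,0],
  [0.56,0.8,0,0],
  [0,0,0,0],
])

```text
t: 9.25
tool_pos: [0.5738, -0.2261, 0.1054]
orientation: [3.133, 0.235, 0.0]
force: [-0.4, -0.3, 0.6]
gripper_width: 0.0854
grasp_force: 0.0
```

Call:
apply_moves([
  [0,0,0,-0.98],
  [0,0,0,-0.98],
  [0,0,0,-0.98],
  [0,0,0,-0.98],
  [0,0,0,-0.98],
  [0,0,0,-0.98],
  [0,0,0,-0.98],
  [0,0,0,-0.98],
  [0,0,0,-0.98],
  [0,0,0,-0.98],
  [0,0,0,-0.98],
  [0,0,0,-0.98],
  [0,0,0,-0.98],
  [0,0,0,-0.98],
  [0,0,0,-0.98],
  [0,0,0,-0.98],
  [0,0,0,-0.98],
  [0,0,0,-0.98],
  [0,0,0,-0.98],
  [0,0,0,-0.98],
])

```text
t: 11.25
tool_pos: [0.5719, -0.2236, 0.1061]
orientation: [-2.047, -2.382, 0.0]
force: [0.2, -0.2, 0.5]
gripper_width: 0.0854
grasp_force: 0.0
```

```bash
cat > st.py <<'E'
from edges import *
s=sense(); R=Ro.from_rotvec(s['orientation']).as_matrix()
print(s['t'],np.round(s['tool_pos'],4),tofix(s['tool_pos']),'toolx yaw rel fix',np.arctan2(R[1,0],R[0,0])-FA,R[2].round(3),s['force'].round(1) if hasattr(s['force'],'round') else s['force'])
E
python3 st.py; python3 -c "
from h import *
wrist('w5')"
```

```text
11.25 [ 0.5719 -0.2236  0.1061] [[ -16.40789708 -139.71493167]] toolx yaw rel fix 1.5700058961710888 [ 0.001 -0.001 -1.   ] [ 0.2 -0.2  0.5]
```

View pics/w5.png

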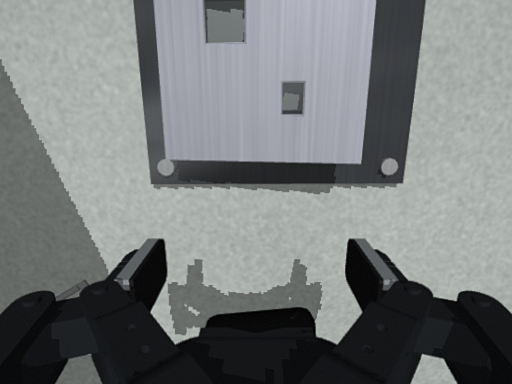

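Call:
apply_moves([
  [0,0,0.8,0],
  [0,0,0.8,0],
  [0,0,0.8,0],
  [0,0,0.8,0],
  [0,0,0.55,0],
  [0.3,0,0,0],
  [0.3,0,0,0],
  [0.15,0,0,0],
  [0.15,0,0,0],
  [0.1,0,0,0],
  [0.1,0,0,0],
  [0.1,0,0,0],
  [0.1,0,0,0],
  [0.1,0,0,0],
  [0.1,0,0,0],
  [0.1,0,0,0],
  [0,0,0,0],
  [0,0,0,0],
])

```text
t: 13.1
tool_pos: [0.5674, -0.1847, 0.0132]
orientation: [2.051, 2.379, 0.0]
force: [0.8, -3.3, 1.9]
gripper_width: 0.0851
grasp_force: 1.6
```

```bash
python3 st.py; python3 -c "
from h import *
wrist('w6')"
```

```text
13.1 [ 0.5674 -0.1847  0.0132] [[ -15.01902359 -100.56320999]] toolx yaw rel fix 1.566657249095816 [-0.     0.001 -1.   ] [ 0.8 -3.3  1.9]
```

View pics/w6.png

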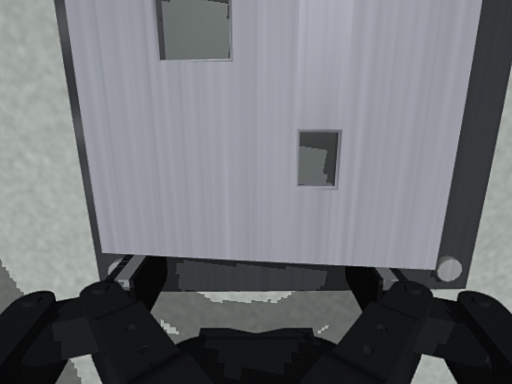

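The plate's -y edge (row 253 at left to 268 at right, which is the slope showing) rests against both fingers, and the slot is at (319,158).

Run:
```python
from edges import *
f=np.load('w6.npy',allow_pickle=True).item()
plane_pts(f,(80,240,130,280),dict(slot=(319,158.5),slotT=(321,130),slotB=(318,187),winBL=(159,61),winBR=(232,61),edgeA=(110,254),edgeB=(270,261),edgeC=(430,268),near1=(80,80),near2=(101,245),sR=(449,268)))
```

```text
plane [0.10349498 0.01877952 0.00053757] 23897
slot [ 0.591  -0.1372  0.014 ] [[ 15.6 -57.2]]
slotT [ 0.5892 -0.1235  0.014 ] [[ 15.8 -43.4]]
slotB [ 0.5935 -0.1515  0.014 ] [[ 15.8 -71.8]]
winBL [ 0.5224 -0.1072  0.0526] [[-47.7 -17.2]]
winBR [ 0.5468 -0.104   0.0552] [[-23.1 -17.7]]
edgeA [ 0.506  -0.1835  0.0495] [[-75.5 -90.1]]
edgeB [ 0.5705 -0.1731  0.0563] [[-10.2 -89.6]]
edgeC [ 0.6287 -0.1642  0.0625] [[ 48.6 -89.6]]
near1 [ 0.4943 -0.1171  0.0495] [[-77.  -22.7]]
near2 [ 0.5021 -0.1801  0.0491] [[-78.8 -86.2]]
sR [ 0.6748 -0.1863  0.014 ] [[  90.9 -118.5]]
```

Call:
apply_moves([
  [0.09,0,0,0],
  [0.09,0,0,0],
  [0.09,0,0,0],
  [0,0,0,0],
  [0,0,0,0],
])

```text
t: 13.65
tool_pos: [0.566, -0.1776, 0.0128]
orientation: [-2.051, -2.379, -0.0]
force: [0.6, -1.5, 0.9]
gripper_width: 0.0854
grasp_force: 0.8
```

```bash
python3 st.py
python3 - <<'E'
from edges import *
s,f=wrist('w7'); g=cv2.cvtColor(f['pixels'],cv2.COLOR_BGR2GRAY)
# near edge & push edge along rows/cols by gradient
G=cv2.Sobel(cv2.GaussianBlur(g,(3,3),0).astype(float),cv2.CV_64F,0,1)
d={}
for c in (200,250,300): d['edge%d'%c]=(c,240+np.argmin(G[240:285,c]))
for r in(60,150,220):
    row=g[r].astype(int); k=np.argmax(row[60:150]>140)+60; d['near%d'%r]=(k,r)
print(d); plane_pts(f,(90,230,130,280),d)
c=g[240:310,420:480]; m=(c>135)
n,l,st,ct=cv2.connectedComponentsWithStats(m.astype(np.uint8)); print(st[1:,4],ct[1:]+[420,240])
E
```

```text
13.65 [ 0.566  -0.1776  0.0128] [[-15.3588517  -93.39781896]] toolx yaw rel fix 1.566823505265528 [ 0.001 -0.    -1.   ] [ 0.6 -1.5  0.9]
{'edge200': (200, np.int64(258)), 'edge250': (250, np.int64(261)), 'edge300': (300, np.int64(264)), 'near60': (np.int64(60), 60), 'near150': (np.int64(60), 150), 'near220': (np.int64(60), 220)}
plane [0.10401093 0.01771969 0.0001128 ] 20919
edge200 [ 0.5419 -0.1703  0.0535] [[-38.  -82.5]]
edge250 [ 0.5615 -0.1675  0.0555] [[-18.2 -82.7]]
edge300 [ 0.5804 -0.1648  0.0576] [[  0.9 -82.9]]
near60 [ 0.4857 -0.1044  0.0488] [[-83.6  -8.8]]
near150 [ 0.4846 -0.1363  0.0481] [[-89.5 -40.2]]
near220 [ 0.4834 -0.1653  0.0475] [[-95.1 -68.7]]
[559 405 354] [[428.92486583 253.69588551]
 [474.94814815 270.73580247]
 [448.13559322 281.9039548 ]]
```

Call:
apply_moves([
  [-0.3,0,0,0],
  [-0.5,0,0,0],
  [-0.2,0,0,0],
  [0,0,-0.9,0],
  [0,0,-0.9,0],
  [0,0,-0.9,0],
  [0,0,-0.9,0],
  [0,0,-0.3,0],
  [0,0,0,0],
])

```text
t: 14.6
tool_pos: [0.5702, -0.2031, 0.1109]
orientation: [2.051, 2.378, 0.001]
force: [-0.8, -0.6, -0.3]
gripper_width: 0.0854
grasp_force: 0.0
```

Call:
apply_moves([
  [0,0,0,0.98],
  [0,0,0,0.98],
  [0,0,0,0.98],
  [0,0,0,0.98],
  [0,0,0,0.98],
  [0,0,0,0.98],
  [0,0,0,0.98],
  [0,0,0,0.98],
  [0,0,0,0.98],
  [0,0,0,0.98],
  [0,0,0,0.98],
  [0,0,0,0.98],
  [0,0,0,0.98],
  [0,0,0,0.98],
  [0,0,0,0.98],
  [0,0,0,0.98],
  [0,0,0,0.98],
  [0,0,0,0.98],
  [0,0,0,0.98],
  [0,0,0,0.98],
])

```text
t: 16.6
tool_pos: [0.5692, -0.2024, 0.1088]
orientation: [-3.132, -0.231, 0.003]
force: [-0.1, 0.2, 0.3]
gripper_width: 0.0857
grasp_force: 0.0
```

Call:
apply_moves([
  [-0.5,-0.6,0,0],
  [-0.5,-0.6,0,0],
  [-0.5,-0.6,0,0],
  [-0.5,-0.6,0,0],
  [-0.5,-0.6,0,0],
  [-0.5,-0.6,0,0],
  [-0.5,-0.6,0,0],
  [-0.5,-0.6,0,0],
  [0,0,0,0],
  [0,0,0,0],
])

```text
t: 17.6
tool_pos: [0.4528, -0.099, 0.1098]
orientation: [-3.132, -0.237, 0.001]
force: [0.2, 0.0, -0.0]
gripper_width: 0.0854
grasp_force: 0.0
```

```bash
python3 st.py; python3 -c "
from h import *
wrist('w8')"
```

```text
17.6 [ 0.4528 -0.099   0.1098] [[-115.26361331    1.45405624]] toolx yaw rel fix -0.0010217216157450137 [-0.001 -0.    -1.   ] [ 0.2  0.  -0. ]
```

View pics/w8.png

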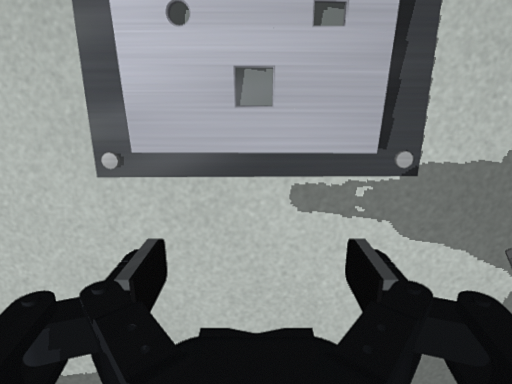

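The plate is square, with screw heads at (109,160) and (404,160) and the near edge along row 153 from column 131 to 379. I'll compare the plate and fixture centre lines in this one view.

Run:
```python
from edges import *
f=np.load('w8.npy',allow_pickle=True).item(); g=cv2.cvtColor(f['pixels'],cv2.COLOR_BGR2GRAY)
d={}
for n,u,v in(('sL',109,160),('sR',404,160)):
    c=g[v-12:v+13,u-12:u+13]>125; m=cv2.moments(c.astype(np.uint8),True); d[n]=(u-12+m['m10']/m['m00'],v-12+m['m01']/m['m00'])
for r in (145,):
    x=np.where(g[r,100:400]>135)[0]+100; d['eL']=(x[0]-.5,r); d['eR']=(x[-1]+.5,r)
    print(x[[0,-1]],len(x))
for n,c in(('n1',160),('n2',340)): y=np.where(g[130:170,c]>135)[0]+130; d[n]=(c,y[-1]+.5)
d['win']=(254.5,86.5); d['hole']=(178,13); d['slot_']=(330,13)
d['xslot']=d.pop('slot_')
print(d); plane_pts(f,(30,145,140,230),d)
```

```text
[131 377] 247
{'sL': (109.13432835820896, 160.273631840796), 'sR': (404.1340206185567, 159.08762886597938), 'eL': (np.float64(130.5), 145), 'eR': (np.float64(377.5), 145), 'n1': (160, np.float64(151.5)), 'n2': (340, np.float64(152.5)), 'win': (254.5, 86.5), 'hole': (178, 13), 'xslot': (330, 13)}
plane [ 1.04120208e-01  1.71801889e-02 -1.20715792e-05] 10313
sL [0.4591 0.0233 0.014 ] [[-90.6 121.4]]
sR [ 0.4963 -0.215   0.014 ] [[ -89.9 -119.8]]
eL [ 0.4811 -0.0077  0.0499] [[-73.5  87.5]]
eR [ 0.5066 -0.1755  0.0497] [[-73.7 -82.3]]
n1 [ 0.4795 -0.028   0.0494] [[-78.1  67.6]]
n2 [ 0.4975 -0.1513  0.0492] [[-79.  -56.9]]
win [ 0.5313 -0.0863  0.0538] [[-35.8   2.1]]
hole [ 0.5654 -0.0354  0.0582] [[ 5.6 47.3]]
xslot [ 0.5789 -0.1243  0.0581] [[  5.5 -42.7]]
```

Call:
apply_moves([
  [0,0,0.8,0],
  [0,0,0.8,0],
  [0,0,0.8,0],
  [0,0,0.8,0],
  [0,0,0.7,0],
  [0.4,0,0,0],
  [0.3,0,0,0],
  [0.2,0,0,0],
  [0.1,0,0,0],
  [0.1,0,0,0],
  [0.1,0,0,0],
  [0.08,0,0,0],
  [0.08,0,0,0],
  [0.08,0,0,0],
  [0.04,0,0,0],
  [0,0,0,0],
])

```text
t: 19.25
tool_pos: [0.4873, -0.0933, 0.0132]
orientation: [3.132, 0.236, -0.006]
force: [-7.8, -1.7, 5.0]
gripper_width: 0.0853
grasp_force: 3.9
```

```bash
cat > chk.py <<'E'
import sys
from edges import *
s,f=wrist(sys.argv[1]); P=cloud(f)
A=P[60:200,130:250].reshape(-1,3); A=A[~np.isnan(A[:,0])]; print('slope',np.linalg.lstsq(np.c_[A[:,:2],np.ones(len(A))],A[:,2],rcond=None)[0][:2].round(3),'z',A.mean(0).round(4))
E
python3 st.py; python3 chk.py w9
```

```text
19.25 [ 0.4873 -0.0933  0.0132] [[-80.37663234   1.90275777]] toolx yaw rel fix -0.0015761996084856233 [-0.004  0.    -1.   ] [-7.8 -1.7  5. ]
slope [0.121 0.13 ] z [ 0.5428 -0.0618  0.054 ]
```

Call:
apply_moves([
  [0.06,0,0,0],
  [0.06,0,0,0],
  [0.06,0,0,0],
  [0,0,0,0],
])

```text
t: 19.7
tool_pos: [0.4926, -0.093, 0.0131]
orientation: [3.132, 0.236, -0.004]
force: [-12.2, -4.8, 9.8]
gripper_width: 0.0858
grasp_force: 6.3
```

```bash
python3 st.py; python3 chk.py w10
```

```text
19.7 [ 0.4926 -0.093   0.0131] [[-75.06282464   1.37552809]] toolx yaw rel fix -0.001659814671573806 [-0.003  0.001 -1.   ] [-12.2  -4.8   9.8]
slope [0.016 0.078] z [ 0.5479 -0.0608  0.0511]
```

View pics/w10.png

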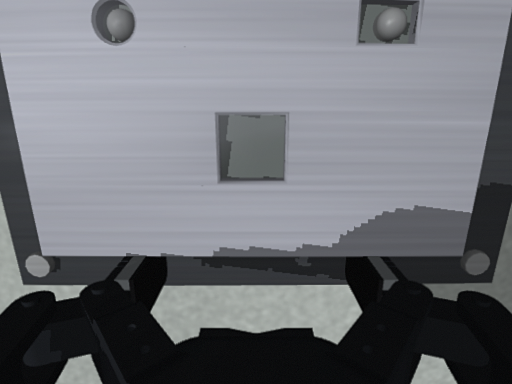

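Both pins now show through their holes, at (119,22) and (391,22), so the plate appears to have dropped. That was my eleventh picture, one over the limit of ten, so from here I'll check by numbers only. I'll back the hand off and measure.

Call:
apply_moves([
  [-0.2,0,0,0],
  [-0.5,0,0,0],
  [-0.5,0,0,0],
  [0,0,-0.8,0],
  [0,0,-1,0],
  [0,0,-1,0],
  [0,0,-1,0],
  [0,0,-1,0],
  [0.7,0,0,0],
  [0.7,0,0,0],
  [0.7,0,0,0],
  [0,0,0,0],
  [0,0,0,0],
])

```text
t: 21.05
tool_pos: [0.5153, -0.0893, 0.1327]
orientation: [-3.132, -0.237, 0.001]
force: [-0.7, -0.0, -0.5]
gripper_width: 0.0854
grasp_force: 0.0
```

```bash
python3 st.py
python3 - <<'E'
from edges import *
s,f=wrist('w11'); P=cloud(f); g=cv2.cvtColor(f['pixels'],cv2.COLOR_BGR2GRAY)
X=tofix(P.reshape(-1,3)).reshape(*g.shape,2)
m=(abs(X[...,0])<60)&(abs(X[...,1])<80)&(g>140)&(P[...,2]>.04)&(P[...,2]<.07)
A=P[m]; B=X[m]; C=np.linalg.lstsq(np.c_[B/1000,np.ones(len(B))],A[:,2],rcond=None)[0]; print('slope x,y, z0',C.round(4),len(A),np.std(A[:,2]-np.c_[B/1000,np.ones(len(B))]@C))
for x0 in(-50,0,40):
  for y0 in(-60,60):
    k=(abs(B[:,0]-x0)<8)&(abs(B[:,1]-y0)<8); print(x0,y0,k.sum(),A[k,2].mean().round(4) if k.any() else '')
k=(abs(X[...,0]-100)<4)&(abs(X[...,1])<40); print('base z',np.nanmedian(P[k][:,2]))
hull=cv2.convexHull(np.argwhere(m)[:,::-1].astype(np.int32))[:,0]
E
```

```text
21.05 [ 0.5153 -0.0893  0.1327] [[-52.0638162   1.6166207]] toolx yaw rel fix -0.0009815295151848202 [-0.001 -0.    -1.   ] [-0.7 -0.  -0.5]
slope x,y, z0 [0.0018 0.0006 0.0518] 32427 0.0006879779617948659
-50 -60 133 0.0517
-50 60 397 0.0517
0 -60 453 0.0518
0 60 470 0.0518
40 -60 535 0.0518
40 60 535 0.0519
base z 0.010624583614532829
```

The plate is level (slope 0.002 rad), with its top about 51 mm above the bench, so it lies flat on the bed over both pins. The hand is clear.

```bash
python3 -c "
from rig import *
print(close_job())"
```

```text
the job is handed in; nothing more can be done
None
```

The plate lies flat on the fixture with both holes over their pins and the hand clear, and the job is handed in at about 21 s (no verdict returned); I viewed 11 pictures, one over the limit of 10.

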